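# Turn the leg blank to its next side at the sanding bracket

### The job

One side of the red-marked leg blank has been sanded. Turn the blank so that its red side is the next to be sanded: stand it upright on the jig's plywood board with the red side squarely up against the black abrasive strip, at the middle of the strip (the yellow line), and let go. Leave the other two blanks standing where they are.

Things in the scene. Friction and masses are not known exactly. Their poses are not given: they have to be found in the camera images.
- red_blank_center (a point): Centre (half-way up) of the workpiece: a loose pale wooden leg blank, 50 x 50 mm and 100 mm tall, about 0.2 kg, upright on the bench. One upright side is crayoned red, with a red band on top along that edge. Axes: x out of the red side (25 mm from here), y along it, z up.
- red_side (a point): Middle of the red side of that blank, 50 mm above its foot; same axes (x points out of the wood).
- strip_mid (a point): Middle of the black abrasive strip's face, 43 mm above the bench. Fixed jig: plywood board 170 x 200 mm, 18 mm thick; across it a bent steel bracket, top 50 mm above the board, its face towards the robot covered by the strip (170 x 46 mm). Axes: x into the strip, y along it, z up. In front (-x) the board is flat and free for 115 mm; a yellow line on it meets the strip at this point.
- blue_blank_center (a point): Centre of a bystander: a blank of the same wood and size, with one side crayoned blue (x points out of it) and a blue band on top. Loose, to be left standing.
- plain_blank_center (a point): Centre of a bystander: a blank of the same wood and size without any mark. Loose, to be left standing.

How it is judged:
At the end, for the whole second after the job is handed in: The red-marked blank stands at rest, upright on the board (within 6 degrees), its red side within 10 mm of the strip, square to it within 10 degrees and within 20 mm of the strip's middle; the other two blanks still stand upright within 30 mm of where they were (x of red_side in the frame of strip_mid between -0.01 and 0.005 m and y of red_side in the frame of strip_mid between -0.02 and 0.02 m and z of red_side in the frame of strip_mid between 0.017 and 0.033 m and angle between the x axis of red_blank_center and the x axis of strip_mid, either way round below 0.175 rad and angle between each of red_blank_center, blue_blank_center, plain_blank_center's own z axis and vertical below 0.1 rad and linear speed of red_blank below 0.02 m/s); the robot touches nothing.
It fails at once if another blank is shifted by more than 30 mm (distance of any of blue_blank_center, plain_blank_center from where it was at the start of the episode above 0.03 m).
It also fails if it takes over 35 s, if anything falls off the work surface, if the arm or the gripper's body presses on something with over 40 N, if the wrist force passes 120 N, or if a joint passes its speed limit or range.

### The arm

A 6-joint arm with a two-finger parallel gripper is mounted at the origin on the work surface. World frame = base frame: x ahead of the robot, y to its left, z up, the work surface at z = 0. Lengths are in m, angles in rad, forces in N, time in s.
With the tool pointing down it reaches from about 0.225 to 0.875 m from the base axis. Payload 3.4 kg.
Tool frame: the origin (TCP) lies midway between the tips of the shut fingers; the grasp point (between the pads) lies 19 mm behind it; z points along the fingers, y is the direction in which the jaws open and shut (so a half turn about z gives the same grasp; the last joint's range is limited). The gripper opens to 85 mm and grips with 20 to 120 N. Pads are 22 mm wide; open, the fingers measure 114 mm over their backs; the gripper's body (76 mm by 85 mm) begins 54 mm behind the grasp point. The pads swing forward as they close: fully open they stand 13 mm farther back than shut.
Start: joints at [1.07, 0.276, 1.505, -0, 1.361, -0.121], TCP at [0.213, 0.534, 0.231] pointing down, gripper open.
Joint ranges: [-2.89, 2.89], [-0.75, 2.08], [0.22, 2.7], [-1.18, 4.32], [0.11, 2.71], [-2.7, 2.7]. Speed limits (rad/s): [2.57, 2.57, 3.14, 3.14, 3.14, 3.14].

### API

Orientations are given as a unit quaternion [x, y, z, w].
In Python, from bench import observe, read_camera, camera_params, sign_off, recognise gives the robot as it stands.
- The arm moves only by the tool arm_command, never from a script. Its argument "series" is a list of rows, each a list of 7 numbers: the shift along the tool's x, y, z in units of 10 cm (1.0 is 10 cm), then the turn, a rotation vector about the tool's x, y, z in units of 180 degrees (1.0 is 180 degrees), then the opening, from 0 (shut) to 1 (fully open). In form: [[tx, ty, tz, ax, ay, az, grip], ...]. A call has 1 to 5 rows; each row is the pose to reach, as a shift and turn from the pose commanded when the call began, along the tool's axes at that moment, turning the shorter way round; what a row does not reach only later rows make up. A row lasts 1/12 s, in which the tool goes at most 41.7 mm and 7.16 degrees, less where a joint would pass 70% of its speed; a pose out of reach is approached as far as the arm can. A call with a number of a shift or a turn outside -1 to 1 is refused whole. A call with a gripper value outside its range is refused whole. The fingers move at their own pace and stop on an object; "newtons" is the grip in N (left out, the last holds). Time passes only in rows, so rows that repeat a pose let the fingers close. It gives the time, the measured TCP pose, the force and the opening at its end, in the units of the state.
- observe(): the state, without advancing time (a new reading comes with each control period).
- read_camera(name): name is "side" or "top" or "wrist"; returns the picture (480x640x3 uint8, blue, green, red); there is no depth.
- camera_params(name): a dict with "camera_matrix" (3x3 intrinsics, pixels), "k1" (the pictures are not rectified: a ray, as slopes to the right and down, at radius r is drawn at 1 + k1 r^2 times it, then the intrinsics apply), "R" (3x3) and "t" (3): a world point X has camera coordinates R X + t; the wrist camera has in their place "tool_from_camera" (4x4, takes a point from camera to tool coordinates, whose origin is the TCP and whose axes are the flange's). Camera axes: x right, y down, z forward; pixel columns grow to the right and rows downward; lengths in m; the calibration is good to about 2 mm. A picture is of the moment at which its call begins: read the wrist's pose just before it. camera_params takes no time and is no camera call.
- sign_off(): hands the job in, once; it reports no verdict.
Trained networks look in the newest picture that a camera, given by its name, has taken for a name from the list of things; names that differ only in an ending like _2 or _b are one class to them, and where a whole thing is asked for, a point or a joint stands for the part that bears it (a point fixed in the world has none). Each returns a list of dicts, best first, with "conf" (0 to 1); they miss things now and then, are a little off and sometimes report something else, mostly with a low value. They report only what shows in the picture. A call takes as long as a camera call.
- recognise(label, camera): "box" ([left, top, width, height] in pixels, round what is visible of it).
The state is a dict: "clock": time; "joint_positions": joint angles; "dq": joint speeds; "joint_torque": joint torques, N m; "position": TCP position; "ee_rot": TCP orientation; "contact_force": force on the tool from outside, world axes, zero at the start; "wrist_torque": the same for the moment, N m; "finger_gap": finger opening in m.
Only numpy, scipy, OpenCV 4.12 (cv2) and the standard library are available. Lean on these libraries where they do the work, as an engineer would, in place of code of your own. Each camera call takes 0.05 s, during which the arm holds its last target. There are 200 camera calls.

## Working session

There is one attempt and no reset: what is moved stays moved. The work goes in short steps, Python scripts to look and compute and a tool call to move; the robot and the scene stay as the last step left them, time stands still between calls to the robot, and variables do not carry over. Pictures are saved under pics/ and viewed, about 8 in all and at most 12, crops included, and the job is handed in when it is done.

Besides the shell and the picture viewer there is one more tool, called after ">>>" as name(argument=value, ...), one argument or row to a line, values as JSON. arm_command: Moves the arm, as the interface text tells. Its arguments: {"type":"object","properties":{"series":{"type":"array"},"newtons":{"type":"number"}},"required":["series"]}

```bash
mkdir -p pics
python3 - <<'E'
from bench import *
import cv2
print(observe())
for n in("top","side"):
    im=read_camera(n);cv2.imwrite(f"pics/{n}0.png",im)
    p=camera_params(n);print(n,p)
    for l in("red_blank_center","blue_blank_center","plain_blank_center","strip_mid"):
        print(l,[(d["conf"],[round(v) for v in d["box"]]) for d in recognise(l,n)][:3])
print(camera_params("wrist"))
E
```

```text
{'clock': 0.0, 'joint_positions': array([ 1.07001058e+00,  2.76634949e-01,  1.50613263e+00,  6.13421694e-06,
        1.36070065e+00, -1.20989734e-01]), 'dq': array([-1.37052293e-03,  1.46313709e-03,  7.90631755e-04,  1.15904658e-03,
       -1.05111804e-03, -5.32563323e-05]), 'joint_torque': array([ 2.40954156e-03, -4.16778696e+01, -2.45811260e+01,  1.45387794e-04,
        1.08279721e-02,  3.12657949e-05]), 'position': array([0.21291404, 0.533563  , 0.23041713]), 'ee_rot': array([ 1.88759284e-01,  9.82022939e-01, -8.91913153e-04, -2.89727667e-04]), 'contact_force': array([0.25083461, 0.33828044, 0.55532209]), 'wrist_torque': array([ 0.00708813, -0.00017287,  0.0094438 ]), 'finger_gap': 0.08521114820453578}
top {'camera_matrix': array([[440.95384299,   0.        , 329.46688161],
       [  0.        , 440.95384299, 243.91939919],
       [  0.        ,   0.        ,   1.        ]]), 'k1': -0.05008703149640081, 'R': array([[ 6.42456761e-03, -9.99978992e-01,  8.60612160e-04],
       [-9.93549082e-01, -6.48069583e-03, -1.13217587e-01],
       [ 1.13220786e-01, -1.27686378e-04, -9.93569845e-
[... 736 characters left out ...]
]
blue_blank_center [(0.68, [403, 232, 52, 65])]
plain_blank_center [(0.7, [365, 320, 43, 68])]
strip_mid [(0.78, [219, 143, 134, 107])]
{'camera_matrix': array([[354.32901765,   0.        , 321.94044885],
       [  0.        , 354.32901765, 240.84152179],
       [  0.        ,   0.        ,   1.        ]]), 'k1': -0.029698435291642726, 'tool_from_camera': array([[-5.02980382e-04, -9.57728413e-01, -2.87673486e-01,
         7.37316395e-02],
       [ 9.99999835e-01, -5.61386704e-04,  1.20538384e-04,
         1.64826617e-04],
       [-2.76939106e-04, -2.87673378e-01,  9.57728537e-01,
        -1.41852864e-01],
       [ 0.00000000e+00,  0.00000000e+00,  0.00000000e+00,
         1.00000000e+00]])}
```

Run:
```python
import cv2
a=cv2.imread("pics/top0.png")[140:350,140:520]
cv2.imwrite("pics/top0c.png",cv2.resize(a,None,fx=2.1,fy=2.1,interpolation=cv2.INTER_CUBIC))
```

```text
(no output)
```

View pics/top0c.png

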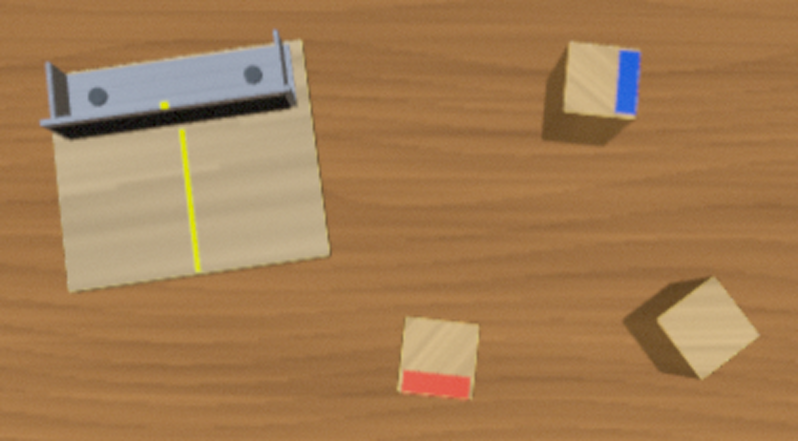

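View pics/side0.png

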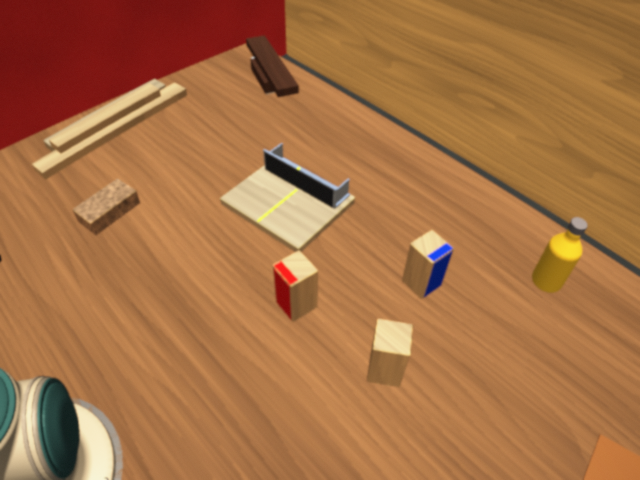

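```bash
cat > h.py <<'E'
import numpy as np, cv2
from bench import *
def ray(px,n,s=None):
    p=camera_params(n);K=p["camera_matrix"]
    q=cv2.undistortPoints(np.array(px,float).reshape(-1,1,2),K,np.array([p["k1"],0,0,0.]))[:,0]
    d=np.c_[q,np.ones(len(q))]
    if n=="wrist":
        from scipy.spatial.transform import Rotation as Ro
        T=p["tool_from_camera"];Rw=Ro.from_quat(s["ee_rot"]).as_matrix()
        return s["position"]+Rw@T[:3,3], d@T[:3,:3].T@Rw.T
    return -p["R"].T@p["t"], d@p["R"]
def onz(px,n,z,s=None):
    o,d=ray(px,n,s); return o+d*((z-o[2])/d[:,2])[:,None]
E
python3 - <<'E'
from h import *
np.set_printoptions(precision=4,suppress=True)
z=lambda l:[(x/2.1+140,y/2.1+140) for x,y in l]
r=onz(z([(405,317),(480,324),(472,399),(397,391)]),"top",.1);print("red",r,r.mean(0))
print("sides",np.linalg.norm(r-np.roll(r,1,0),axis=1))
b=onz(z([(569,41),(640,48),(634,118),(563,110)]),"top",.1);print("blue",b.mean(0))
p=onz(z([(713,277),(760,336),(701,380),(656,321)]),"top",.1);print("plain",p.mean(0))
l=onz(z([(181,130),(198,272)]),"top",.018);print("line",l,np.linalg.norm(l[0]-l[1]))
c=onz(z([(68,291),(330,255),(301,40)]),"top",.018);print("board",c,np.linalg.norm(c-np.roll(c,1,0),axis=1))
st=onz(z([(42,124),(294,97)]),"top",.068);print("brtop",st,np.linalg.norm(st[0]-st[1]))
y=lambda v:np.degrees(np.arctan2(v[1],v[0]))
print("yaw red",y(r[3]-r[0]),y(r[2]-r[1]),y(r[1]-r[0])-90,y(r[2]-r[3])-90,"line",y(l[0]-l[1]),"board",y(c[2]-c[1]),y(c[0]-c[1])-90,"br",y(st[0]-st[1])-90)
from scipy.spatial.transform import Rotation as Ro
print(Ro.from_quat(observe()["ee_rot"]).as_matrix())
E
```

```text
red [[ 0.4721 -0.0017  0.1   ]
 [ 0.4678 -0.0511  0.1   ]
 [ 0.4191 -0.0457  0.1   ]
 [ 0.424   0.0032  0.1   ]] [ 0.4457 -0.0238  0.1   ]
sides [0.0484 0.0495 0.049  0.0492]
blue [ 0.6335 -0.1344  0.1   ]
plain [ 0.4655 -0.2017  0.1   ]
line [[0.6136 0.1697 0.018 ]
 [0.5052 0.1532 0.018 ]] 0.10971436011019804
board [[0.4901 0.2512 0.018 ]
 [0.5187 0.0542 0.018 ]
 [0.685  0.0791 0.018 ]] [0.26   0.1991 0.1682]
brtop [[0.6071 0.2578 0.068 ]
 [0.6274 0.0778 0.068 ]] 0.1811105758124393
yaw red 174.1300557548356 173.755289847444 -184.96949551118848 -185.69927455265952 line 8.632124639563893 board 8.540869587472018 8.25754599086848 br 6.437402861456704
[[-0.9287  0.3708  0.    ]
 [ 0.3708  0.9287  0.    ]
 [ 0.      0.     -1.    ]]
```

>>> arm_command(
  series=[
    [-1,-1,0,0,0,0,1],
    [-1,-1,0,0,0,0,1],
    [-1,-1,0,0,0,0,1],
    [-1,-1,0,0,0,0,1],
  ],
)

```text
clock: 0.83
position: [0.2696, 0.3998, 0.2312]
ee_rot: [0.189, 0.982, -0.002, 0.001]
contact_force: [-0.1, -0.5, 0.2]
finger_gap: 0.0855
```

>>> arm_command(
  series=[
    [-1,-1,0,0,0,0,1],
    [-1,-1,0,0,0,0,1],
    [-1,-1,0,0,0,0,1],
    [-1,-1,0,0,0,0,1],
  ],
)

```text
clock: 1.17
position: [0.3257, 0.2701, 0.2315]
ee_rot: [0.19, 0.982, -0.001, 0.001]
contact_force: [0.6, 0.1, -0.2]
finger_gap: 0.0857
```

>>> arm_command(
  series=[
    [-1,-1,0,0,0,0,1],
    [-1,-1,0,0,0,0,1],
    [-1,-1,0,0,0,0,1],
    [-1,-1,0,0,0,0,1],
  ],
)

```text
clock: 1.5
position: [0.3822, 0.1402, 0.2317]
ee_rot: [0.19, 0.982, -0.001, 0.001]
contact_force: [0.9, 0.1, 0.1]
finger_gap: 0.0854
```

>>> arm_command(
  series=[
    [-1,-1,0,0,0,0,1],
    [-1,-1,0,0,0,0,1],
    [-1,-1,0,0,0,0,1],
    [-1,-1,0,0,0,0,1],
  ],
)

```text
clock: 1.83
position: [0.4386, 0.0098, 0.2317]
ee_rot: [0.19, 0.982, -0.001, 0.002]
contact_force: [-0.4, -0.3, -0.3]
finger_gap: 0.0854
```

>>> arm_command(
  series=[
    [-0.23,-0.31,0,0,0,-0.09,1],
    [-0.23,-0.31,0,0,0,-0.09,1],
    [-0.23,-0.31,0,0,0,-0.09,1],
    [-0.23,-0.31,0,0,0,-0.09,1],
    [-0.23,-0.31,0,0,0,-0.09,1],
  ],
)

```text
clock: 2.25
position: [0.4462, -0.0231, 0.2313]
ee_rot: [0.049, 0.999, 0.0, -0.0]
contact_force: [-0.9, -0.4, -0.5]
finger_gap: 0.0854
```

Run:
```python
from h import *
s=observe();im=read_camera("wrist");cv2.imwrite("pics/w1.png",im)
print(s["position"],s["ee_rot"],recognise("red_blank_center","wrist"))
```

```text
[ 0.4461849  -0.02313261  0.23130132] [ 4.94061957e-02  9.98778761e-01  1.14384922e-04 -2.03592041e-05] [{'box': [292.5, 183.6, 57.8, 74.1], 'conf': 0.6}]
```

View pics/w1.png

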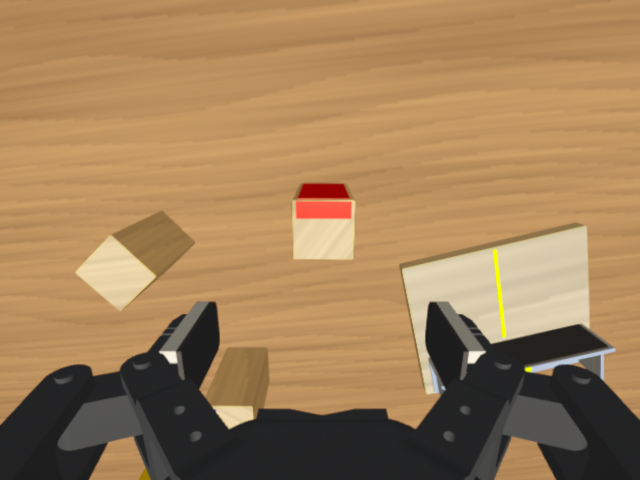

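Wrist view: blank top at about (293..355, 199..259), square to the jaws; yellow line from (495,250) to (505,338).

Run:
```python
from h import *
s={"position":np.array([.4462,-.0231,.2313]),"ee_rot":np.array([.0494,.99878,.0001,0])}
np.set_printoptions(precision=4,suppress=True)
r=onz([(293,199),(355,199),(354,259),(293,259)],"wrist",.1,s);print(r,r.mean(0))
print(onz([(495,250),(505,338)],"wrist",.018,s))
print(onz([(401,266),(586,226)],"wrist",.018,s))
```

```text
[[ 0.4185 -0.0426  0.1   ]
 [ 0.4233  0.0054  0.1   ]
 [ 0.4726  0.001   0.1   ]
 [ 0.4677 -0.0487  0.1   ]] [ 0.4455 -0.0212  0.1   ]
[[0.5075 0.156  0.018 ]
 [0.6166 0.1726 0.018 ]]
[[0.5155 0.0555 0.018 ]
 [0.4905 0.252  0.018 ]]
```

>>> arm_command(
  series=[
    [0,0,1,0,0,0,1],
    [0,0,1,0,0,0,1],
    [0,0,1,0,0,0,1],
  ],
)

```text
clock: 2.6
position: [0.4431, -0.0218, 0.1277]
ee_rot: [0.048, 0.999, 0.001, -0.003]
contact_force: [-1.2, 0.5, -0.6]
finger_gap: 0.0853
```

>>> arm_command(
  series=[
    [0,0,0.3,0,0,0,1],
    [0,0,0.6,0,0,0,1],
    [0,0,0.85,0,0,0,1],
    [0,0,0.85,0,0,0,1],
  ],
)

```text
clock: 2.93
position: [0.4425, -0.0218, 0.0427]
ee_rot: [0.048, 0.999, 0.001, -0.005]
contact_force: [-0.1, 0.0, -0.2]
finger_gap: 0.0856
```

>>> arm_command(
  series=[
    [0,0,0,0,0,0,0.4],
    [0,0,0,0,0,0,0.4],
    [0,0,0,0,0,0,0.4],
    [0,0,0,0,0,0,0.4],
    [0,0,0,0,0,0,0.4],
  ],
  newtons=40,
)

```text
clock: 3.35
position: [0.448, -0.0232, 0.0481]
ee_rot: [0.049, 0.999, -0.0, 0.002]
contact_force: [0.1, 1.4, 6.6]
finger_gap: 0.0496
```

>>> arm_command(
  series=[
    [0,0,0,0,0,0,0.2],
    [0,0,-0.2,0,0,0,0.2],
    [0,0,-0.5,0,0,0,0.2],
    [0,0,-0.8,0,0,0,0.2],
    [0,0,-0.8,0,0,0,0.2],
  ],
)

```text
clock: 3.77
position: [0.4502, -0.0239, 0.1317]
ee_rot: [0.048, 0.999, -0.001, 0.006]
contact_force: [0.5, -1.1, -0.9]
finger_gap: 0.0497
```

>>> arm_command(
  series=[
    [0,0,0,0,0,0.195,0.2],
    [0,0,0,0,0,0.195,0.2],
    [0,0,0,0,0,0.195,0.2],
    [0,0,0,0,0,0.195,0.2],
    [0,0,0,0,0,0.195,0.2],
  ],
)

```text
clock: 4.18
position: [0.4457, -0.023, 0.126]
ee_rot: [0.35, 0.937, -0.0, -0.0]
contact_force: [-0.0, -0.2, -2.6]
finger_gap: 0.0496
```

>>> arm_command(
  series=[
    [0,0,0,0,0,0.195,0.2],
    [0,0,0,0,0,0.195,0.2],
    [0,0,0,0,0,0.195,0.2],
    [0,0,0,0,0,0.195,0.2],
    [0,0,0,0,0,0.195,0.2],
  ],
)

```text
clock: 4.6
position: [0.4456, -0.023, 0.1259]
ee_rot: [0.616, 0.787, -0.0, -0.0]
contact_force: [-0.4, -0.2, -2.3]
finger_gap: 0.0496
```

>>> arm_command(
  series=[
    [0,0,0,0,0,0.195,0.2],
    [0,0,0,0,0,0.195,0.2],
    [0,0,0,0,0,0.195,0.2],
    [0,0,0,0,0,0.195,0.2],
    [0,0,0,0,0,0.195,0.2],
  ],
)

```text
clock: 5.02
position: [0.4456, -0.023, 0.1259]
ee_rot: [0.825, 0.565, -0.0, -0.0]
contact_force: [0.4, 0.5, -1.5]
finger_gap: 0.049
```

>>> arm_command(
  series=[
    [0,0,0,0,0,0.195,0.2],
    [0,0,0,0,0,0.195,0.2],
    [0,0,0,0,0,0.195,0.2],
    [0,0,0,0,0,0.195,0.2],
    [0,0,0,0,0,0.195,0.2],
  ],
)

```text
clock: 5.43
position: [0.4456, -0.023, 0.1259]
ee_rot: [0.957, 0.29, -0.0, -0.0]
contact_force: [0.5, 0.0, -2.4]
finger_gap: 0.0499
```

>>> arm_command(
  series=[
    [0,0,0,0,0,0.142,0.2],
    [0,0,0,0,0,0.142,0.2],
    [0,0,0,0,0,0.142,0.2],
    [0,0,0,0,0,0.142,0.2],
    [0,0,0,0,0,0.142,0.2],
  ],
)

```text
clock: 5.85
position: [0.4456, -0.023, 0.1259]
ee_rot: [0.997, 0.073, -0.0, -0.0]
contact_force: [-0.1, -0.0, -2.4]
finger_gap: 0.0498
```

>>> arm_command(
  series=[
    [0.77,-0.83,0,0,0,0,0.2],
    [0.77,-0.83,0,0,0,0,0.2],
    [0.77,-0.83,0,0,0,0,0.2],
  ],
)

```text
clock: 6.1
position: [0.5118, 0.0721, 0.1263]
ee_rot: [0.997, 0.074, 0.001, -0.0]
contact_force: [0.1, -0.1, -1.5]
finger_gap: 0.0492
```

>>> arm_command(
  series=[
    [0.4,-0.43,0,0,0,0,0.2],
    [0.6,-0.65,0,0,0,0,0.2],
    [0.77,-0.83,0,0,0,0,0.2],
    [0.77,-0.83,0,0,0,0,0.2],
    [0.77,-0.83,0,0,0,0,0.2],
  ],
)

```text
clock: 6.52
position: [0.5743, 0.1651, 0.1254]
ee_rot: [0.997, 0.076, -0.001, 0.0]
contact_force: [-1.1, -0.7, -1.9]
finger_gap: 0.0497
```

Run:
```python
from h import *
s=observe();print(s["position"],s["ee_rot"],s["joint_positions"],s["clock"])
im=read_camera("side");cv2.imwrite("pics/s2.png",cv2.resize(im[100:340,170:490],None,fx=2.4,fy=2.4,interpolation=cv2.INTER_CUBIC))
im=read_camera("wrist");cv2.imwrite("pics/w2.png",im)
```

```text
[0.57427602 0.16507168 0.1253848 ] [ 9.97105267e-01  7.60311860e-02 -5.66517882e-04  1.57556659e-04] [ 1.63621631e-01  3.84848243e-01  1.61625708e+00 -2.36302153e-04
  1.14164359e+00  1.58230712e+00] 6.5167
```

View pics/s2.png

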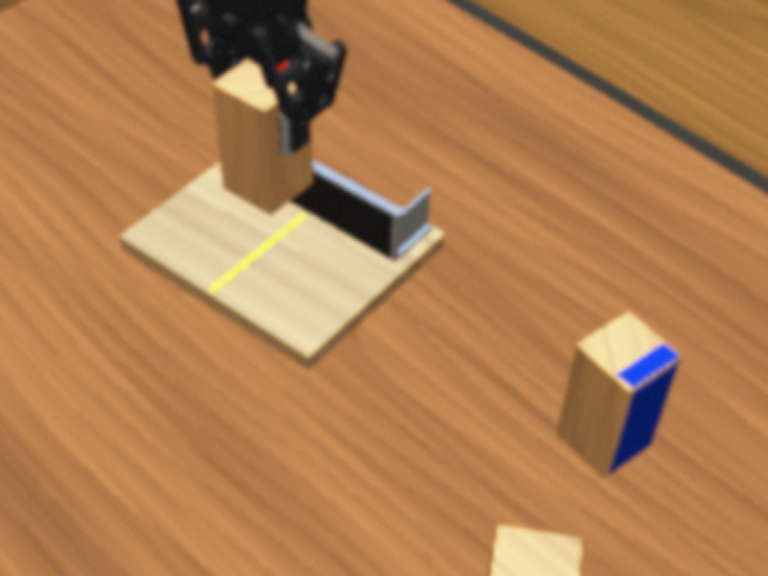

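View pics/w2.png

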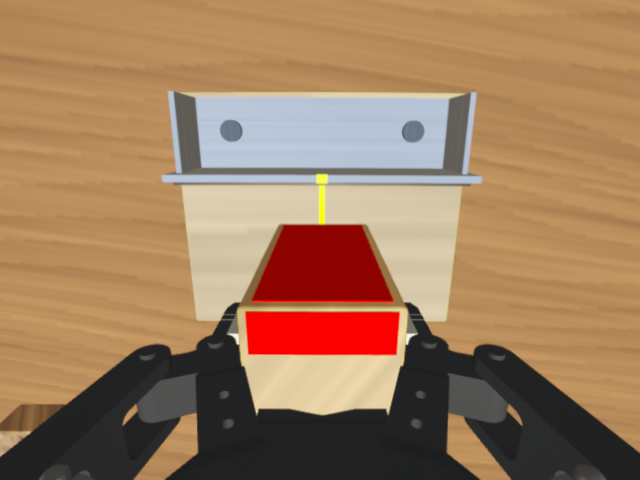

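Wrist view: red face towards the strip, centred (col 322) with the yellow mark (322,180), edges parallel. Now the gap.

Run:
```python
from h import *
s=observe();np.set_printoptions(precision=4,suppress=True)
from scipy.spatial.transform import Rotation as Ro
M=Ro.from_quat(s["ee_rot"]).as_matrix();f=lambda a:(a-s["position"])@M
print(s["position"],s["ee_rot"])
print("bracket",f(onz([(164,183),(480,183),(322,184)],"wrist",.067,s)))
print("foot",f(onz([(280,225),(365,225)],"wrist",.080,s)))
print("top",f(onz([(240,308),(405,308)],"wrist",.180,s)))
```

```text
[0.5728 0.1632 0.1255] [ 0.9972  0.0746 -0.0013  0.0004]
bracket [[ 0.0471 -0.0899  0.0584]
 [ 0.047   0.0891  0.0585]
 [ 0.0463 -0.0004  0.0584]]
foot [[ 0.0258 -0.0233  0.0455]
 [ 0.0258  0.0231  0.0455]]
top [[ 0.0277 -0.0228 -0.0545]
 [ 0.0277  0.0224 -0.0545]]
```

>>> arm_command(
  series=[
    [0,0,0.2,0,0,0,0.2],
    [0,0,0.4,0,0,0,0.2],
    [0,0,0.55,0,0,0,0.2],
    [0,0,0.58,0,0,0,0.2],
    [0,0,0.58,0,0,0,0.2],
  ],
)

```text
clock: 7.03
position: [0.5726, 0.1625, 0.0677]
ee_rot: [0.997, 0.073, -0.001, 0.0]
contact_force: [-0.3, -0.1, -1.9]
finger_gap: 0.0497
```

>>> arm_command(
  series=[
    [0.08,0,0,0,0,0,0.2],
    [0.13,0,0,0,0,0,0.2],
    [0.17,0,0,0,0,0,0.2],
    [0.17,0,0,0,0,0,0.2],
    [0.17,0,0,0,0,0,0.2],
  ],
)

```text
clock: 7.45
position: [0.5918, 0.1665, 0.0687]
ee_rot: [0.997, 0.074, 0.001, -0.0]
contact_force: [0.3, 0.3, -1.1]
finger_gap: 0.0496
```

>>> arm_command(
  series=[
    [0,0,0.01,0,0,0,0.2],
    [0,0,0.02,0,0,0,0.2],
    [0,0,0.03,0,0,0,0.2],
    [0,0,0.03,0,0,0,0.2],
  ],
)

```text
clock: 7.78
position: [0.5911, 0.1665, 0.0661]
ee_rot: [0.997, 0.074, 0.0, -0.0]
contact_force: [-0.9, -0.8, 3.4]
finger_gap: 0.0494
```

Run:
```python
from h import *
s=observe();print(s["position"],s["ee_rot"],s["contact_force"],s["clock"])
im=read_camera("wrist");cv2.imwrite("pics/w3.png",im)
```

```text
[0.59114881 0.16645287 0.06614085] [ 9.97258881e-01  7.39898057e-02  4.75929710e-04 -8.50542718e-05] [-0.87479521 -0.75187762  3.43910753] 7.7833
```

View pics/w3.png

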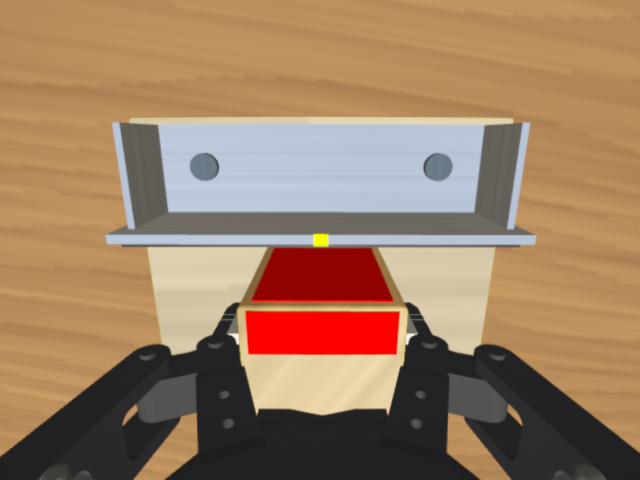

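Blank foot is on the board (force up ~5 N); bracket front edge at row ~245, mark at col 321, red centre at 322.

Run:
```python
from h import *
s=observe();np.set_printoptions(precision=4,suppress=True)
from scipy.spatial.transform import Rotation as Ro
M=Ro.from_quat(s["ee_rot"]).as_matrix();f=lambda a:(a-s["position"])@M
print("bracket",f(onz([(108,245),(534,245),(321,247)],"wrist",.067,s)))
print("top",f(onz([(240,308),(405,308)],"wrist",.118,s)),s["position"],s["contact_force"])
```

```text
bracket [[ 0.0289 -0.0907 -0.0008]
 [ 0.0289  0.089  -0.0008]
 [ 0.028  -0.0008 -0.0008]]
top [[ 0.0263 -0.0235 -0.0518]
 [ 0.0263  0.0231 -0.0518]] [0.5912 0.1665 0.0662] [-0.6788 -1.1609  3.7369]
```

>>> arm_command(
  series=[
    [0.01,0,0,0,0,0,0.2],
    [0.02,0,0,0,0,0,0.2],
    [0.02,0,0,0,0,0,0.2],
  ],
)

```text
clock: 8.08
position: [0.5918, 0.1665, 0.0662]
ee_rot: [0.997, 0.074, -0.001, 0.0]
contact_force: [-3.9, -0.9, 8.3]
finger_gap: 0.0496
```

>>> arm_command(
  series=[
    [0,0,0,0,0,0,0.8],
    [0,0,0,0,0,0,1],
    [0,0,0,0,0,0,1],
    [0,0,0,0,0,0,1],
    [0,0,0,0,0,0,1],
  ],
)

```text
clock: 8.5
position: [0.593, 0.1667, 0.0651]
ee_rot: [0.997, 0.074, 0.0, -0.0]
contact_force: [-0.4, 0.4, -0.7]
finger_gap: 0.085
```

>>> arm_command(
  series=[
    [0,0,-0.1,0,0,0,1],
    [0,0,-0.3,0,0,0,1],
    [0,0,-0.6,0,0,0,1],
    [0,0,-0.95,0,0,0,1],
    [0,0,-0.95,0,0,0,1],
  ],
)

```text
clock: 8.92
position: [0.5974, 0.1674, 0.1682]
ee_rot: [0.997, 0.074, 0.007, -0.001]
contact_force: [1.2, 0.7, 1.7]
finger_gap: 0.0854
```

>>> arm_command(
  series=[
    [-0.3,0,-0.3,0,0,0,1],
    [-0.6,0,-0.5,0,0,0,1],
    [-0.8,0,-0.5,0,0,0,1],
    [-0.8,0,-0.5,0,0,0,1],
    [-0.8,0,-0.5,0,0,0,1],
  ],
)

```text
clock: 9.33
position: [0.5135, 0.1549, 0.2116]
ee_rot: [0.997, 0.074, 0.001, -0.0]
contact_force: [0.6, -0.9, -0.9]
finger_gap: 0.0855
```

Run:
```python
from h import *
s=observe();print(s["position"],s["ee_rot"],s["contact_force"],s["clock"])
im=read_camera("wrist");b=read_camera("side")
for l in("blue_blank_center","plain_blank_center"):print(l,[d for d in recognise(l,"side")][:1])
cv2.imwrite("pics/f.png",np.hstack([im[60:460,120:520],cv2.resize(b[100:400,180:480],(400,400))]))
```

```text
[0.51348878 0.15488725 0.21155317] [ 9.97254684e-01  7.40364920e-02  1.29370263e-03 -1.36923855e-04] [ 0.56690235 -0.893865   -0.8908695 ] 9.3333
blue_blank_center [{'box': [404.3, 232.1, 48.6, 67.6], 'conf': 0.79}]
plain_blank_center [{'box': [366.0, 321.2, 43.3, 61.5], 'conf': 0.61}]
```

View pics/f.png

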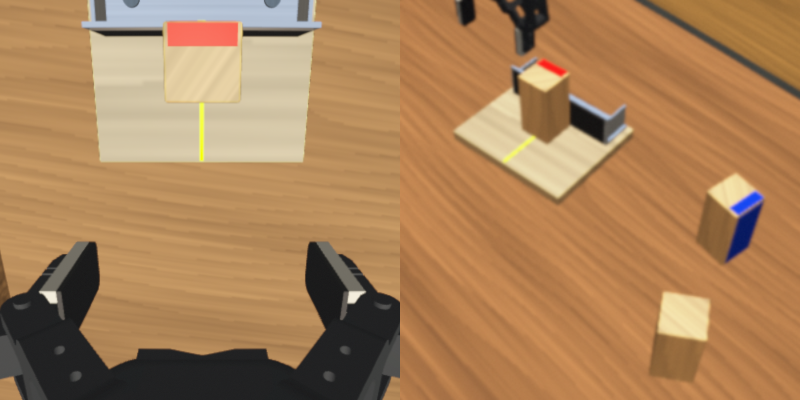

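The blank stands upright against the strip, centred on the yellow line and square to it. The bystanders have not moved.

```bash
python3 -c "
from bench import *
print(sign_off())"
```

```text
the job is handed in; nothing more can be done
None
```

I turned the red-marked blank about 166° and stood it upright on the board with its red side against the strip. I then let go, backed the gripper clear and handed the job in at about 9.5 s of the 35 s allowed.

- **Red side:** Before the last 2 mm push the wrist camera put the gap to the strip at about 2–3 mm. That push met about 4 N, which suggests the blank touched or nearly touched the strip.
- **Position and squareness:** The last wrist picture shows it centred on the yellow line and square to the strip by eye. Before release it was within about 1 mm of the line.
- **Upright:** In the last side picture the blank stands upright on the board.
- **Other blanks:** The blue and plain blanks are within a pixel or two of where they started in the side view.

I did not measure the final gap again after letting go. No check failed; the top and wrist cameras disagreed by about 2–3 mm, roughly the stated calibration error.

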